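# Square a carton into the parcel gauge and close the gauge on it

### The arm

A 7-joint arm with a two-finger parallel gripper is mounted at the origin on the work surface. World frame = base frame: x ahead of the robot, y to its left, z up, the work surface at z = 0. Lengths are in m, angles in rad, forces in N, time in s.
With the tool pointing down it reaches from about 0.425 to 0.825 m from the base axis. Payload 3.6 kg.
Tool frame: the origin (TCP) lies on the centre line of the jaws, within the pads' length; the fingertips stand 19 mm ahead of it and the grasp point (between the pads) is the TCP; z points along the fingers, y is the line along which they close (so a half turn about z gives the same grasp; the last joint's range is limited). The gripper opens to 93 mm and grips with 3 to 60 N. Pads are 15 mm wide; open, the fingers measure 128 mm over their backs; the gripper's body (75 mm by 188 mm) begins 65 mm behind the grasp point.
Start: joints at [-1.159, 0.615, -0.013, 1.423, 0.008, 1.103, -0.04], TCP at [0.276, 0.589, 0.238] pointing down, gripper open.
Joint ranges: [-3.12, 3.12], [-0.3, 2.06], [-1.34, 1.32], [0.26, 2.42], [-1.36, 4.5], [0.01, 1.98], [-2.84, 2.84]. Speed limits (rad/s): [2.79, 2.79, 3.14, 3.14, 3.14, 3.14, 3.14].

### API

Orientations are given as [roll, pitch, yaw] about the fixed x, y, z axes, in that order (R = Rz(yaw) Ry(pitch) Rx(roll)).
In Python, from workcell import state, imaging, arm gives the robot as it stands.
- The arm moves only by the tool step_arm, never from a script. Its argument "plan" is a list of rows, each a list of 2 entries, a list of its own where there are three numbers: the shift along the tool's x, y, z in m, then the turn about the tool's z in degrees. In form: [[[dx, dy, dz], yaw], ...]. A call has 1 to 20 rows; each row shifts and turns the commanded pose from where the row before left it, along the tool's axes as they then stand; what a row does not reach is not made up. A row lasts 1/8 s, in which the tool goes at most 62.5 mm and 10.7 degrees, less where a joint would pass 70% of its speed; a pose out of reach is approached as far as the arm can. A call is refused whole if a number of a shift passes 0.0625 or a number of a turn 10.7, either way. A call with a gripper value outside its range is refused whole. "gripper" is the closure, from -1 (fully open) to 1 (shut), set as the call begins (left out, the last holds). The fingers move at their own pace and stop on an object; "newtons" is the grip in N (left out, the last holds). Time passes only in rows, so rows that do not move let the fingers close. It gives the time, the measured TCP pose, the force, the opening and the grip force at its end, in the units of the state.
- state(): the state, without advancing time (a new reading comes with each control period).
- imaging.camera(name): name is "scene" or "top" or "wrist"; returns a dict with "color" (400x640x3 uint8, red, green, blue), "z_map" (400x640 float32, m along the optical axis (not along the pixel's ray), 0 where there is no reading), "fx", "fy", "cx", "cy" (pixels), "R" (3x3) and "t" (3): a world point X has camera coordinates R X + t; the wrist camera has in their place "mount" (4x4, takes a point from camera to tool coordinates, whose origin is the TCP and whose axes are the flange's). Camera axes: x right, y down, z forward; pixel columns grow to the right and rows downward; lengths in m; the calibration is good to about 2 mm. A picture is of the moment at which its call begins: read the wrist's pose just before it.
- arm.job_done(): hands the job in; it is judged then, once.
Trained networks look in a picture, given as the dict that the camera call returned (one of the last four; its "shot" number tells which), for a name from the list of things; names that differ only in an ending like _2 or _b are one class to them, and where a whole thing is asked for, a point or a joint stands for the part that bears it (a point fixed in the world has none). Each returns a list of dicts, best first, with "score" (0 to 1); they miss things now and then, are a little off and sometimes report something else, mostly with a low value. They report only what shows in the picture. A call takes as long as a camera call. They do not tell look-alikes from the thing itself.
- imaging.trace(picture, query): "pixels" (400x640 bool, what is visible of it) and "extent" ([centre column, centre row, width, height] in pixels, round what is visible of it).
- imaging.pinpoint(picture, query): "xy" ([column, row] in pixels: a listed point, or the origin of a listed thing).
The state is a dict: "t": time; "joint_pos": joint angles; "joint_velocities": joint speeds; "effort": joint torques, N m; "ee_pos": TCP position; "tool_rot": TCP orientation; "force": force on the tool from outside, world axes, zero at the start; "torque": the same for the moment, N m; "width": opening from 0.0 (shut) to 1.0 (fully open); "grip_force": force on a finger pad.
Only numpy, scipy, OpenCV 4.12 (cv2) and the standard library are available. Lean on these libraries where they do the work, as an engineer would, in place of code of your own. Each camera call takes 0.05 s, during which the arm holds its last target. There are 200 camera calls.

### The job

Measure the flat carton in the parcel gauge: push it along the bench into the corner of the two aluminium fences until it sits flush against both, and push the black plastic sliding block along the long fence until it rests against the carton's other side. Only push: do not lift or tip the carton, and leave the other things on the bench where they are.

Things in the scene. Friction and masses are not known exactly. Their poses are not given: they have to be found in the camera images.
- gauge: parcel gauge fixed to the bench: an L of two aluminium fences 45 mm high, 14 mm thick. Origin: the inside corner of the L, at bench level. Long fence: 450 mm from the corner along -y, inner face the plane x = 0, looking to -x (the robot). End fence: 130 mm from the corner along -x, inner face y = 0, looking to -y. Its x points away from the robot (yaw -0.25 to 0.08 rad)
- carton_center (a point): centre (30 mm above the underside) of the flat cardboard carton to be measured: 100 mm (its x) by 130 mm (its y) by 60 mm high, rigid, 0.3 to 0.65 kg, loose before the gauge, yaw within 0.25 rad of the gauge's. Home: its +x face flat on the long fence, its +y face flat on the end fence, so its centre is at x = -50 mm, y = -65 mm in the gauge's frame
- block (a joint): position of the black plastic sliding block along the long fence, m: from 0 (farthest from the end fence) to 0.22, growing towards the end fence (gauge +y). Its leading face is at y = -0.320 + value in the gauge's frame and meets the carton in its home place at 0.190. About 2 N of friction; stays where left; cannot lift or turn
- block_face (a point): centre of the block's face that looks to the end fence (gauge +y), 25 mm above the bench. The block is 110 mm along the fence, 99 mm deep (from 1 mm off the long fence to 100 mm in front of it) and 50 mm high
- block_back (a point): centre of the block's opposite face (looking to the gauge's -y), 110 mm from block_face, 25 mm above the bench: push here to bring the block to the carton
- tape_roll: bystander: roll of brown parcel tape lying flat, 72 mm across, 48 mm high; origin under its centre, on the bench
- glue_stick: bystander: standing glue stick, 30 mm across, 88 mm high; origin under its centre
- stapler: bystander: office stapler, 140 mm long (its x) by 36 mm by 50 mm high; origin under its centre
- small_carton: bystander: small upright cardboard carton, 60 x 75 mm and 80 mm high, beyond the end fence; origin under its centre. Not the one to be measured
- hole_punch: bystander: hole punch, 85 x 110 mm, about 70 mm high; origin under its centre
- mug: bystander: white mug, 80 mm across, 85 mm high; origin under its centre
Not all that is in view belongs to the job. Leave any yellow look-alike of the part that bears carton_center alone.

How it is judged:
At the end, for the whole second after the job is handed in: The carton lies flat on the bench in the gauge's corner, within 4 mm of its home place against both fences and square to them within 2 degrees, with the sliding block brought up to it (block position above 0.185, that is no more than about 5 mm short) (x of carton_center in the frame of gauge between -0.054 and -0.046 m and y of carton_center in the frame of gauge between -0.069 and -0.061 m and angle between the x axis of carton_center and the x axis of gauge, either way round below 0.035 rad and angle between carton_center's own z axis and vertical below 0.03 rad and height (world z) of carton_center below 0.034 m and value of joint block above 0.185 m); the robot touches nothing.
It fails at once if the carton is lifted by more than 12 mm or tipped (height (world z) of carton_center above 0.042 m or angle between carton_center's own z axis and vertical above 0.15 rad).
It fails at once if another thing on the bench is moved by more than 20 mm or knocked over (distance of any of tape_roll, glue_stick, stapler, small_carton, hole_punch, mug from where it was at the start of the episode above 0.02 m or angle between any of tape_roll, glue_stick, stapler, small_carton, hole_punch, mug's own z axis and vertical above 0.3 rad).
It also fails if it takes over 45 s, if anything falls off the work surface, if the arm or the gripper's body presses on something with over 40 N, if the wrist force passes 120 N, or if a joint passes its speed limit or range.

## Working session

There is one attempt and no reset: what is moved stays moved. The work goes in short steps, Python scripts to look and compute and a tool call to move; the robot and the scene stay as the last step left them, time stands still between calls to the robot, and variables do not carry over. Pictures are saved under pics/ and viewed, at most 10 in all, crops included, and the job is handed in when it is done.

Besides the shell and the picture viewer there is one more tool, called after "Request:" as a command line: name --argument value ..., lists and objects as JSON in quotes. step_arm: Moves the arm, as the interface text tells. Its arguments: {"type":"object","properties":{"plan":{"type":"array"},"gripper":{"type":"number"},"newtons":{"type":"number"}},"required":["plan"]}

```bash
mkdir -p pics; ls
cat > h.py <<'E'
import numpy as np, cv2
from workcell import state, imaging, arm
def w(p,u,v,z=None):
    d=np.array([(u-p['cx'])/p['fx'],(v-p['cy'])/p['fy'],1.]); R=np.array(p['R']);t=np.array(p['t'])
    o=-R.T@t; r=R.T@d
    if z is None: return o+r*p['z_map'][int(round(v)),int(round(u))]
    return o+r*(z-o[2])/r[2]
def cloud(p,m=None):
    z=p['z_map']; m=(z>0) if m is None else m&(z>0)
    v,u=np.nonzero(m); zz=z[m]
    c=np.stack([(u-p['cx'])/p['fx']*zz,(v-p['cy'])/p['fy']*zz,zz],1)
    return (c-np.array(p['t']))@np.array(p['R'])
E
python3 - <<'E'
from h import *
s=state();print(s['t'],s['ee_pos'],s['tool_rot'],s['force'])
for n in('top','scene'):
    p=imaging.camera(n);cv2.imwrite(f'pics/{n}0.png',p['color'][:,:,::-1])
    for q in['gauge','carton_center','block_face','block_back','tape_roll','glue_stick','stapler','small_carton','hole_punch','mug']:
        for r in imaging.pinpoint(p,q)[:2]:
            u,v=r['xy'];zz={'carton_center':.03,'block_face':.025,'block_back':.025}.get(q,0.)
            print(n,q,np.round(r['score'],2),np.round([u,v]),np.round(w(p,u,v,zz),3))
E
```

```text
pics
0.0 [0.27526383 0.5880133  0.23648866] [-3.13904005e+00  7.06352668e-05  2.70380829e+00] [-0.10009656  1.00742216  0.72644589]
top gauge 0.76 [292. 150.] [0.698 0.165 0.   ]
top carton_center 0.98 [316. 180.] [0.59  0.078 0.03 ]
top carton_center 0.65 [306. 238.] [0.388 0.107 0.03 ]
top block_back 0.89 [381. 172.] [ 0.624 -0.148  0.025]
top tape_roll 0.48 [377. 201.] [ 0.525 -0.136  0.   ]
top glue_stick 0.63 [255. 196.] [0.533 0.29  0.   ]
top stapler 0.8 [435. 182.] [ 0.595 -0.339  0.   ]
top small_carton 0.6 [259. 166.] [0.639 0.28  0.   ]
top hole_punch 0.81 [426. 247.] [ 0.369 -0.309  0.   ]
top hole_punch 0.39 [377. 201.] [ 0.524 -0.138  0.   ]
top mug 0.68 [215. 229.] [0.414 0.426 0.   ]
scene gauge 0.88 [347. 272.] [0.69  0.185 0.   ]
scene carton_center 0.85 [334. 223.] [0.582 0.083 0.03 ]
scene carton_center 0.66 [376. 190.] [0.399 0.118 0.03 ]
scene block_face 0.57 [280. 218.] [ 0.64  -0.055  0.025]
scene block_back 0.87 [250. 200.] [ 0.626 -0.174  0.025]
scene tape_roll 0.7 [277. 192.] [ 0.532 -0.148 -0.   ]
scene glue_stick 0.77 [405. 250.] [0.544 0.278 0.   ]
scene stapler 0.8 [212. 182.] [ 0.603 -0.347 -0.   ]
scene stapler 0.16 [276. 194.] [ 0.541 -0.145  0.   ]
scene small_carton 0.91 [392. 277.] [0.643 0.289 0.   ]
scene hole_punch 0.84 [262. 149.] [ 0.382 -0.323  0.   ]
scene mug 0.71 [481. 240.] [0.405 0.439 0.   ]
```

```bash
python3 - <<'E'
import cv2
a=cv2.imread('pics/top0.png')[100:290,190:470];cv2.imwrite('pics/top0c.png',cv2.resize(a,None,fx=2.8,fy=2.8,interpolation=cv2.INTER_CUBIC))
a=cv2.imread('pics/scene0.png')[120:330,170:510];cv2.imwrite('pics/scene0c.png',cv2.resize(a,None,fx=2.3,fy=2.3,interpolation=cv2.INTER_CUBIC))
E
python3 - <<'E'
from h import *
p=imaging.camera('top')
c=cloud(p);print('bench z',np.round(np.median(c[(abs(c[:,2])<.03)][:,2]),4))
# fence: z 40-50 with narrow; top-surface rectangles
for q in('carton_center','block_back','gauge','tape_roll','small_carton','glue_stick'):
    for r in imaging.trace(p,q)[:2]:
        c=cloud(p,r['pixels']);
        if len(c)<10: continue
        zt=np.percentile(c[:,2],90);k=c[abs(c[:,2]-zt)<.008]
        b=cv2.minAreaRect(k[:,:2].astype(np.float32));col=p['color'][r['pixels']].mean(0)
        print(q,np.round(r['score'],2),np.round(r['extent']),'zt',round(float(zt),3),np.round(b[0],3),np.round(b[1],3),round(b[2],1),np.round(col))
        if q=='gauge': print(np.round(cv2.boxPoints(b),3))
# pixel size
print('m/px',p['z_map'][200,320]/p['fx'])
E
```

```text
bench z 0.0002
carton_center 0.86 [380. 257.  46.  43.] zt 0.064 [ 0.336 -0.145] [0.13 0.1 ] 36.0 [173. 178.  68.]
carton_center 0.68 [306. 239.  42.  38.] zt 0.064 [0.387 0.112] [0.1   0.129] 9.4 [175. 181.  66.]
block_back 0.97 [369. 169.  33.  34.] zt 0.054 [ 0.638 -0.106] [0.109 0.115] 89.8 [56. 54. 51.]
gauge 0.63 [348. 167. 127.  54.] zt 0.05 [ 0.627 -0.035] [0.462 0.141] 89.2 [108. 108. 103.]
[[ 0.554 -0.265]
 [ 0.694 -0.267]
 [ 0.701  0.196]
 [ 0.56   0.197]]
tape_roll 0.72 [381. 202.  28.  20.] zt 0.052 [ 0.524 -0.145] [0.068 0.069] 0.0 [130. 107.  70.]
small_carton 0.84 [255. 165.  29.  21.] zt 0.083 [0.636 0.289] [0.061 0.076] 7.8 [133. 104.  70.]
glue_stick 0.52 [255. 197.  10.   9.] zt 0.091 [0.527 0.278] [0.02  0.024] 1.8 [36. 34. 32.]
glue_stick 0.38 [370. 168.  32.  37.] zt 0.054 [ 0.638 -0.106] [0.115 0.11 ] 0.4 [56. 54. 52.]
m/px 0.003492676
```

View pics/top0c.png

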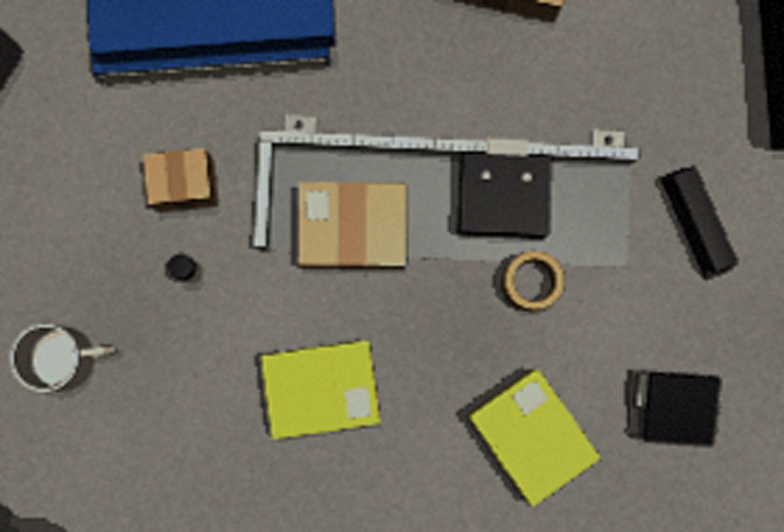

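View pics/scene0c.png

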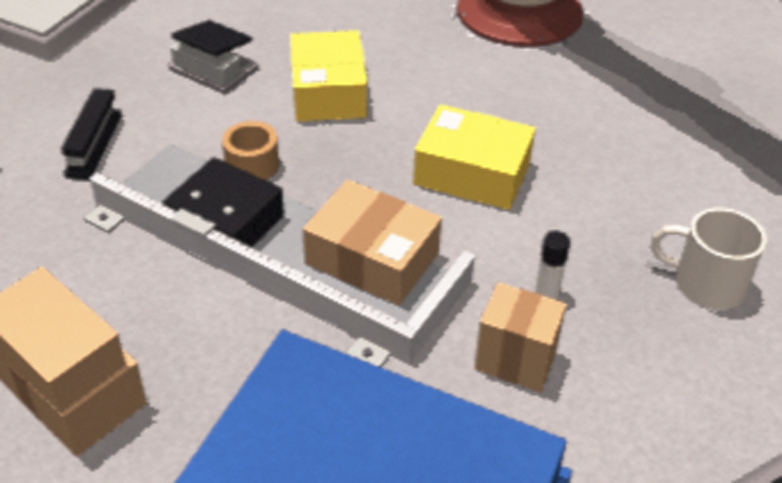

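The top view shows three carton candidates. The brown one at px (316,180), in front of the L, is the one to measure. The yellow ones at (306,238) and (380,257) are look-alikes, and the small brown one at (253,163) stands beyond the end fence. The enlarged crop confirms this. The tape roll at (381,202) stands behind and to the robot's side of the block at (369,169).

```bash
cat > fit.py <<'E'
from h import *
def rect(k):
    b=cv2.minAreaRect(k[:,:2].astype(np.float32)); return b
def fit(n):
    p=imaging.camera(n); c=cloud(p); col=p['color'][p['z_map']>0].astype(float)
    sat=(col.max(1)-col.min(1))/(col.max(1)+1); br=col.max(1)
    x,y,z=c.T
    roi=(x>.5)&(x<.74)&(y>-.3)&(y<.22)
    def cl(m,lab):
        k=c[m]; 
        if len(k)<15: print(n,lab,'few');return
        b=rect(k);print(n,lab,len(k),'z',round(float(np.median(k[:,2])),4),np.round(b[0],4),np.round(b[1],4),round(b[2],2))
        return k
    k=cl(roi&(z>.055)&(z<.075)&(sat>.2)&(y>-.06)&(y<.19),'carton')
    cl(roi&(z>.044)&(z<.06)&(br<95)&(y>-.22)&(x<.69),'block')
    f=roi&(z>.038)&(z<.054)&(sat<.15)&(br>130)
    L=c[f&(x>.66)]; 
    if len(L)>20:
        yy=L[:,1];a=np.polyfit(yy,L[:,0],1);r=L[:,0]-np.polyval(a,yy);ok=abs(r)<.012;a=np.polyfit(yy[ok],L[ok,0],1);r=L[:,0]-np.polyval(a,yy)
        print(n,'long fence: x=%.4f+%.4f*y'%(a[1],a[0]),'yaw',-np.arctan(a[0]),'spread',np.percentile(r,[3,97]),'y',yy.min(),yy.max(),len(L))
    E=c[f&(y>.12)&(x<.66)]
    if len(E)>10:
        a=np.polyfit(E[:,0],E[:,1],1);r=E[:,1]-np.polyval(a,E[:,0]);print(n,'end: y=%.4f+%.4f*x'%(a[1],a[0]),np.percentile(r,[3,97]),'x',E[:,0].min(),E[:,0].max(),len(E))
    return p
if __name__=='__main__':
    fit('top');fit('scene')
E
python3 fit.py
```

```text
top carton 976 z 0.0601 [0.5871 0.079 ] [0.0999 0.1255] 1.23
top block 876 z 0.0497 [ 0.6502 -0.0131] [0.3703 0.1389] 72.21
top long fence: x=0.6900+0.0205*y yaw -0.02050676928321843 spread [-0.0198793  0.0068185] y -0.2670242549130492 0.1941214145659201 543
top end: y=0.2070+-0.0286*x [-0.00516865  0.00634444] x 0.5601571811062793 0.6599554971285777 106
scene carton 1211 z 0.0585 [0.5892 0.0791] [0.1056 0.1325] 1.49
scene block 916 z 0.0477 [ 0.6352 -0.0338] [0.254  0.1007] 87.41
scene long fence: x=0.6932+0.0220*y yaw -0.021988692551999332 spread [-0.02343793  0.00739969] y -0.2702824517569028 0.19576967267702283 870
scene end: y=0.2006+-0.0162*x [-0.00773314  0.00633309] x 0.5605646247784127 0.6596487204851739 177
```

Request:
step_arm --plan '[[[0,0,0],-8],[[0,0,0],-8],[[0,0,0],-8],[[-0.025,-0.05,0],0],[[-0.025,-0.05,0],0],[[-0.025,-0.05,0],0],[[-0.025,-0.05,0],0],[[-0.025,-0.05,0],0],[[-0.025,-0.05,0],0],[[-0.025,-0.05,0],0],[[-0.025,-0.05,0],0],[[-0.025,-0.05,0],0],[[-0.025,-0.05,0],0],[[0,0,0],0],[[0,0,0],0]]' --gripper -1

```text
t: 3.42
ee_pos: [0.5158, 0.0848, 0.2377]
tool_rot: [3.141, -0.0, 3.123]
force: [0.4, 0.9, 0.5]
width: 1.001
grip_force: 0.0
```

Request:
step_arm --plan '[[[0,-0.006,0.04],0],[[0,0,0.04],0],[[0,0,0.04],0],[[0,0,0.04],0],[[0,0,0.03],0],[[0,0,0.015],0],[[0,0,0],0],[[0,0,0],0]]'

```text
t: 4.42
ee_pos: [0.5167, 0.0788, 0.0337]
tool_rot: [3.141, 0.002, 3.124]
force: [-0.6, -0.1, -0.3]
width: 1.001
grip_force: 0.0
```

Run:
```python
from h import *
print(state()['force'])
p=imaging.camera('scene');cv2.imwrite('pics/s1.png',cv2.resize(p['color'][120:330,170:510,::-1],None,fx=2.3,fy=2.3))
```

```text
[-0.55939067 -0.0809166  -0.29889628]
```

View pics/s1.png

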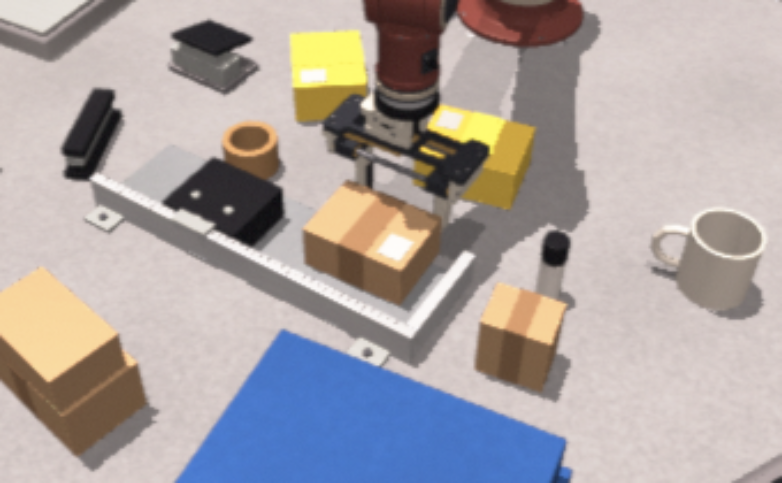

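The fingers, at crop (365,170) and (442,205), stand behind the carton and clear of the yellow one. I'll push it towards the long fence.

Request:
step_arm --plan '[[[-0.006,0,0],0],[[-0.006,0,0],0],[[-0.006,0,0],0],[[-0.006,0,0],0],[[-0.006,0,0],0],[[-0.006,0,0],0],[[-0.006,0,0],0],[[-0.006,0,0],0],[[-0.004,0,0],0],[[0,0,0],0]]'

```text
t: 5.72
ee_pos: [0.569, 0.077, 0.0327]
tool_rot: [3.141, 0.002, 3.122]
force: [-0.1, -0.7, -0.9]
width: 0.999
grip_force: 0.3
```

```bash
python3 fit.py | grep -E "carton|long"
```

```text
top carton 265 z 0.0601 [0.6456 0.0771] [0.1309 0.0634] 86.15
top long fence: x=0.6900+0.0211*y yaw -0.02106088678178886 spread [-0.01968305  0.00699341] y -0.26690760223542387 0.19379508630726952 539
scene carton 1276 z 0.0585 [0.6294 0.0781] [0.1315 0.1037] 88.73
scene long fence: x=0.6933+0.0215*y yaw -0.021540537626625198 spread [-0.02398719  0.00735801] y -0.27145212478845354 0.19615914724933212 892
```

Request:
step_arm --plan '[[[-0.003,0,0],0],[[-0.002,0,0],0],[[-0.001,0,0],0],[[-0.001,0,0],0],[[0,0,0],0]]'

```text
t: 6.45
ee_pos: [0.5749, 0.077, 0.0326]
tool_rot: [3.142, -0.0, 3.123]
force: [-2.8, 0.0, 3.1]
width: 1.0
grip_force: 1.9
```

Request:
step_arm --plan '[[[-0.001,0,0],0],[[-0.001,0,0],0],[[0,0,0],0]]'

```text
t: 6.82
ee_pos: [0.5772, 0.0769, 0.0326]
tool_rot: [3.142, 0.001, 3.123]
force: [-3.0, 0.9, 2.5]
width: 1.001
grip_force: 1.6
```

Request:
step_arm --plan '[[[-0.001,0,0],0],[[-0.001,0,0],0],[[0,0,0],0]]'

```text
t: 7.2
ee_pos: [0.5775, 0.0769, 0.0325]
tool_rot: [-3.141, -0.003, 3.123]
force: [-6.6, 0.7, 4.2]
width: 0.998
grip_force: 3.0
```

Request:
step_arm --plan '[[[-0.001,0,0],0],[[-0.001,0,0],0],[[0,0,0],0]]'

```text
t: 7.58
ee_pos: [0.5775, 0.0769, 0.0324]
tool_rot: [-3.141, -0.008, 3.123]
force: [-9.8, -0.3, 6.2]
width: 1.002
grip_force: 4.7
```

The carton is against the long fence: the arm stopped at x = 0.5775 while the force rose. Next I'll retreat and go behind the block with the fingers shut.

Request:
step_arm --plan '[[[0.01,0,0],0],[[0.015,0,0],0],[[0,0,-0.04],0],[[0,0,-0.05],0],[[0,0,-0.04],0],[[-0.013,-0.046,0],0],[[-0.013,-0.046,0],0],[[-0.013,-0.046,0],0],[[-0.013,-0.046,0],0],[[-0.013,-0.046,0],0],[[-0.013,-0.046,0],0],[[0,0,0],0],[[0,0,0],0]]' --gripper 1 --newtons 10

```text
t: 9.2
ee_pos: [0.6294, -0.1998, 0.1626]
tool_rot: [3.141, 0.002, 3.123]
force: [0.1, 0.4, 0.0]
width: 0.003
grip_force: 0.0
```

```bash
python3 - <<'E'
from h import *
p=imaging.camera('scene');cv2.imwrite('pics/s2.png',cv2.resize(p['color'][120:330,170:510,::-1],None,fx=2.3,fy=2.3))
for q in('block_face','block_back','carton_center'):
    for r in imaging.pinpoint(p,q)[:1]: print(q,r['score'],np.round(w(p,*r['xy'],.025),3))
E
python3 fit.py
```

```text
block_face 0.57 [ 0.632 -0.052  0.025]
block_back 0.66 [ 0.624 -0.162  0.025]
carton_center 0.9 [0.389 0.117 0.025]
top carton 965 z 0.0602 [0.6344 0.0765] [0.1297 0.1008] 88.55
top block 766 z 0.0495 [0.6275 0.0036] [0.3561 0.1393] 83.52
top long fence: x=0.6905+0.0203*y yaw -0.020278866982271083 spread [-0.02426752  0.00611815] y -0.1947497259370843 0.1944167148421306 346
top end: y=0.1982+-0.0133*x [-0.00591592  0.0060569 ] x 0.5595512975608966 0.6598847713997849 111
scene carton 1286 z 0.0586 [0.6378 0.0769] [0.1308 0.1026] 88.41
scene block 933 z 0.0479 [ 0.6349 -0.0358] [0.2547 0.1015] 88.58
scene long fence: x=0.6931+0.0184*y yaw -0.018355247169562616 spread [-0.02411666  0.00764824] y -0.2691474868443161 0.19638641474556268 873
scene end: y=0.2027+-0.0196*x [-0.00752521  0.00640336] x 0.5599428908233125 0.6597584643423692 174
```

View pics/s2.png

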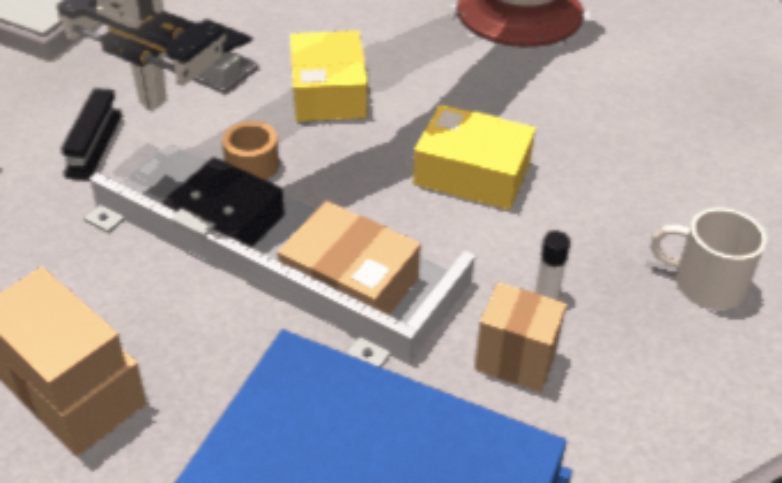

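The carton (crop 350,255) lies flush on the long fence, and the shut fingers are above the far side of the block. I'll descend and push the block.

Request:
step_arm --plan '[[[0,0,0.04],0],[[0,0,0.04],0],[[0,0,0.035],0],[[0,0,0.015],0],[[0,0,0],0],[[0,0.008,0],0],[[0,0.006,0],0],[[0,0.006,0],0],[[0,0.006,0],0],[[0,0.006,0],0],[[0,0.006,0],0],[[0,0.006,0],0],[[0,0.006,0],0],[[0,0.006,0],0],[[0,0,0],0]]'

```text
t: 11.38
ee_pos: [0.6295, -0.1424, 0.0324]
tool_rot: [3.14, -0.001, 3.124]
force: [-0.9, -0.6, 0.9]
width: 0.004
grip_force: 0.0
```

Request:
step_arm --plan '[[[0,0.006,0],0],[[0,0.006,0],0],[[0,0.006,0],0],[[0,0.006,0],0],[[0,0.006,0],0],[[0,0.005,0],0],[[0,0.005,0],0],[[0,0,0],0]]'

```text
t: 12.38
ee_pos: [0.6301, -0.1036, 0.0324]
tool_rot: [3.141, -0.001, 3.123]
force: [-0.8, -3.6, -1.4]
width: 0.004
grip_force: 1.5
```

```bash
python3 fit.py
```

```text
top carton 980 z 0.06 [0.6342 0.048 ] [0.2077 0.1006] 88.86
top block 561 z 0.0495 [ 0.6321 -0.016 ] [0.1007 0.3981] 0.25
top long fence: x=0.6904+0.0217*y yaw -0.021746347170879966 spread [-0.02370591  0.00634792] y -0.2680272736820251 0.19369791738131245 375
top end: y=0.2012+-0.0183*x [-0.00564042  0.0060676 ] x 0.559549276275136 0.6595704207053269 110
scene carton 1305 z 0.0587 [0.638  0.0865] [0.1327 0.1035] 87.9
scene block 817 z 0.048 [ 0.642  -0.0182] [0.252  0.1227] 68.54
scene long fence: x=0.6930+0.0186*y yaw -0.018588316245030146 spread [-0.0228665   0.00781584] y -0.26831231337352135 0.19617043825028063 897
scene end: y=0.2046+-0.0231*x [-0.00724874  0.0067457 ] x 0.5602637450786949 0.6589492995712452 172
```

Request:
step_arm --plan '[[[0,0.005,0],0],[[0,0.005,0],0],[[0,0.005,0],0],[[0,0.005,0],0],[[0,0.004,0],0],[[0,0.002,0],0],[[0,0.001,0],0],[[0,0,0],0]]'

```text
t: 13.48
ee_pos: [0.6309, -0.077, 0.0326]
tool_rot: [3.141, -0.0, 3.123]
force: [-1.6, -3.2, -1.6]
width: 0.006
grip_force: 1.7
```

Request:
step_arm --plan '[[[0,0.001,0],0],[[0,0.001,0],0],[[0,0.001,0],0],[[0,0,0],0]]'

```text
t: 13.98
ee_pos: [0.6309, -0.0739, 0.0326]
tool_rot: [3.141, -0.0, 3.123]
force: [-1.3, -4.1, -2.2]
width: 0.004
grip_force: 1.9
```

Request:
step_arm --plan '[[[0,0.001,0],0],[[0,0.001,0],0],[[0,0,0],0]]'

```text
t: 14.35
ee_pos: [0.6309, -0.0732, 0.0326]
tool_rot: [-3.14, -0.0, 3.122]
force: [-1.6, -5.1, -1.2]
width: 0.005
grip_force: 2.7
```

Request:
step_arm --plan '[[[0,0.001,0],0],[[0,0.001,0],0],[[0,0,0],0]]'

```text
t: 14.72
ee_pos: [0.6309, -0.0732, 0.0326]
tool_rot: [-3.138, -0.0, 3.121]
force: [-1.9, -7.5, -2.3]
width: 0.005
grip_force: 3.8
```

Request:
step_arm --plan '[[[0,0.001,0],0],[[0,0.001,0],0],[[0,0,0],0]]'

```text
t: 15.1
ee_pos: [0.6309, -0.0732, 0.0327]
tool_rot: [-3.135, -0.0, 3.12]
force: [-2.5, -9.8, -2.0]
width: 0.001
grip_force: 5.0
```

```bash
python3 fit.py
```

```text
top carton 982 z 0.0604 [0.6346 0.0786] [0.207  0.1002] 88.91
top block 527 z 0.0499 [ 0.6321 -0.0177] [0.0997 0.4017] 0.41
top long fence: x=0.6906+0.0250*y yaw -0.024953340816892402 spread [-0.02080045  0.00661748] y -0.2670527541864879 0.19418472437781073 362
top end: y=0.2111+-0.0339*x [-0.00599651  0.00603953] x 0.5600268497349697 0.6594435557804359 92
scene carton 1365 z 0.0585 [0.6388 0.1176] [0.1306 0.1044] 88.35
scene block 826 z 0.0479 [0.6368 0.0365] [0.1927 0.1005] 88.16
scene long fence: x=0.6930+0.0183*y yaw -0.018287790752436948 spread [-0.01943667  0.00775899] y -0.27085631455958015 0.19610497100809052 898
scene end: y=0.1983+-0.0124*x [-0.00702471  0.00654455] x 0.5601137318435173 0.6598676508070918 173
```

The push came to a firm stop with the carton at y = 0.1176, as expected for home. I'll retreat and check.

Request:
step_arm --plan '[[[0,-0.01,0],0],[[0,-0.025,0],0],[[0,0,-0.05],0],[[0,0,-0.06],0],[[0,-0.04,-0.05],0],[[0,-0.06,0],0],[[0,-0.06,0],0],[[0,0,0],0],[[0,0,0],0]]'

```text
t: 16.32
ee_pos: [0.6292, -0.2595, 0.1919]
tool_rot: [3.138, 0.003, 3.125]
force: [-0.3, 0.7, -0.1]
width: 0.008
grip_force: 0.0
```

```bash
python3 fit.py
python3 - <<'E'
from h import *
p=imaging.camera('scene');cv2.imwrite('pics/s3.png',cv2.resize(p['color'][180:310,230:430,::-1],None,fx=4,fy=4,interpolation=cv2.INTER_CUBIC))
for q in('tape_roll','glue_stick','stapler','small_carton','hole_punch','mug'):
    for r in imaging.pinpoint(p,q)[:1]: print(q,np.round(w(p,*r['xy'],0.),3))
c=cloud(p);col=p['color'][p['z_map']>0].max(1)
m=(abs(c[:,2]-.048)<.004)&(col<95)&(c[:,0]>.6)&(c[:,0]<.66)&(c[:,1]>-.12)&(c[:,1]<.08)
print('block y',np.percentile(c[m,1],[2,98]))
E
```

```text
top carton 987 z 0.0605 [0.6357 0.1178] [0.1314 0.1008] 88.74
top block 916 z 0.0496 [0.6271 0.0025] [0.3271 0.1779] 75.87
top long fence: x=0.6904+0.0256*y yaw -0.02555205832820505 spread [-0.01914771  0.0066808 ] y -0.2671637770761125 0.1937589028133065 423
top end: y=0.2109+-0.0333*x [-0.00624292  0.00585451] x 0.5603971240470035 0.6597542408581801 98
scene carton 1343 z 0.0586 [0.6388 0.1173] [0.1323 0.1045] 88.79
scene block 918 z 0.0479 [0.6372 0.0378] [0.1914 0.0997] 87.93
scene long fence: x=0.6928+0.0179*y yaw -0.017924398932263094 spread [-0.0211408  0.0079845] y -0.26848464337128636 0.19631591229375675 886
scene end: y=0.1973+-0.0103*x [-0.00726039  0.0063771 ] x 0.5600430886381667 0.6597475263231928 174
tape_roll [ 0.531 -0.146  0.   ]
glue_stick [0.535 0.277 0.   ]
stapler [ 0.609 -0.343 -0.   ]
small_carton [0.637 0.288 0.   ]
hole_punch [ 0.386 -0.314 -0.   ]
mug [ 0.417  0.437 -0.   ]
block y [-0.05422208  0.04289607]
```

View pics/s3.png

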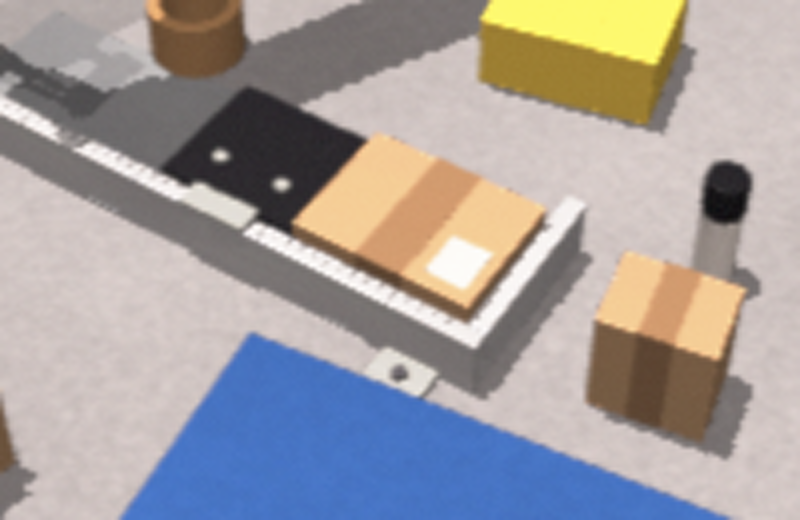

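The carton is flush against both fences (corner at crop 475,320), the block at (290,160) touches it, and the other things haven't moved.

```bash
python3 -c "
from workcell import arm; print(arm.job_done())"
```

```text
the job is handed in; nothing more can be done
None
```

I pushed the carton into the corner until it sat flush against both fences and brought the block up against it. The last camera check put the carton within about 1 mm of home and the other things unmoved, and I handed the job in after about 16 s of robot time; no verdict came back.

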